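Set out the tasting mat on the patisserie counter

TASK

Set out the tasting mat for opening. First slide the slate flat along the counter, never lifting it, into the outlined box at the end of the mat farther from the service bell; then stand all the small pots upright, one to a ring, filling the rings from the bell's end without gaps. Stand the tall jar upright in the outlined box at the bell's end, lay the cake server flat inside the long outline, either way round, and leave the bell, the potted plant and the metal tin where they are.

Things in the scene. Friction and masses are not known exactly. Their poses are not given: they have to be found in the camera images.
- mat: Thin fixed cork mat, 200 x 600 mm, flush with the counter (things on it stand at z = 0). Origin at its centre; its x points away from the robot across the 200 mm, its y to the robot's left along the 600 mm. Black lines: a row of four rings 84 mm across; a box 150 (x) x 110 mm (y) at each end; a long outline 90 (x) x 264 mm (y) on the robot's side
- ring0 (a point): Centre of ring 0 of the row (0 is the leftmost, +y; 3 the rightmost), at mat x +50 mm, y +127.5 mm
- ring1 (a point): Centre of ring 1 of the row (0 is the leftmost, +y; 3 the rightmost), at mat x +50 mm, y +42.5 mm
- ring2 (a point): Centre of ring 2 of the row (0 is the leftmost, +y; 3 the rightmost), at mat x +50 mm, y -42.5 mm
- ring3 (a point): Centre of ring 3 of the row (0 is the leftmost, +y; 3 the rightmost), at mat x +50 mm, y -127.5 mm
- end_left (a point): Centre of the outlined box at the mat's left end, mat x 0, y +235 mm; axes as the mat's
- end_right (a point): Centre of the outlined box at the mat's right end, mat x 0, y -235 mm; axes as the mat's
- strip (a point): Centre of the long outline for the cake server, mat x -52 mm, y 0; axes as the mat's
- slate: Dark flat slate plate, felt-backed so that it slides easily, 130 (its x) x 90 (its y) x 5 mm, 120 to 200 g, lying on the middle of the mat over the rings, within 0.1 rad of square to the mat, 130 mm side along the mat's x as in its box. Origin at the centre of its underside. Closed fingertips pressed on its middle with 6 to 15 N drag it without turning it
- pot0: Small white lidded pot, straight side 60 mm across up to 28 mm height, narrower lid above, 58 mm tall, about 140 g. Origin at the centre of its underside, z up. All small pots are alike; two to four are present
- pot1: Small white lidded pot, straight side 60 mm across up to 28 mm height, narrower lid above, 58 mm tall, about 140 g. Origin at the centre of its underside, z up. All small pots are alike; two to four are present
- pot2: Small white lidded pot, straight side 60 mm across up to 28 mm height, narrower lid above, 58 mm tall, about 140 g. Origin at the centre of its underside, z up. All small pots are alike; two to four are present
- pot3: Small white lidded pot, straight side 60 mm across up to 28 mm height, narrower lid above, 58 mm tall, about 140 g. Origin at the centre of its underside, z up. All small pots are alike; two to four are present
- jar: Tall white lidded jar, straight side 64 mm across up to 75 mm height, narrower lid above, 105 mm tall, 210 to 420 g. Origin at the centre of its underside, z up
- server: Cake server lying flat, 240 mm long along its x axis: round dark wooden handle, 20 mm across, from x -120 to 0 mm; flat steel blade 90 x 65 x 3 mm from x +30 to +120 mm. Origin midway along, at counter height when flat
- server_grip (a point): Point on the axis of the cake server's handle, server x -48 mm, 10 mm up, near its centre of mass: a good place to grip across
- bell: Service bell, chrome dome on a black base 80 mm across, 54 mm tall, beside one end of the mat (left or right). Leave it
- plant: Potted plant, 80 mm across, about 105 mm tall, beside the mat's other end. Leave it
- tin: Small aluminium tin, 60 x 45 mm, 87 mm tall, somewhere among the pots. Leave it

How it is judged:
On the way, in this order (a step that is already met when the one before it is completed fails the run):
1. the slate lies in the box at the end farther from the bell (((y of bell in the frame of mat above 0 m and (horizontal distance between slate and end_right below 0.018 m and angle between the x axis of slate and the x axis of mat, either way round below 0.2 rad and height (world z) of slate below 0.006 m and linear speed of slate below 0.03 m/s)) or (y of bell in the frame of mat below 0 m and (horizontal distance between slate and end_left below 0.018 m and angle between the x axis of slate and the x axis of mat, either way round below 0.2 rad and height (world z) of slate below 0.006 m and linear speed of slate below 0.03 m/s)))), for 0.2 s.
2. every small pot stands in a ring of its own, filled from the bell's end without gaps ((horizontal distance between pot0 and ring0 below 0.016 m or horizontal distance between pot0 and ring1 below 0.016 m or horizontal distance between pot0 and ring2 below 0.016 m or horizontal distance between pot0 and ring3 below 0.016 m) and (horizontal distance between pot1 and ring0 below 0.016 m or horizontal distance between pot1 and ring1 below 0.016 m or horizontal distance between pot1 and ring2 below 0.016 m or horizontal distance between pot1 and ring3 below 0.016 m) and (horizontal distance between pot2 and ring0 below 0.016 m or horizontal distance between pot2 and ring1 below 0.016 m or horizontal distance between pot2 and ring2 below 0.016 m or horizontal distance between pot2 and ring3 below 0.016 m) and (horizontal distance between pot3 and ring0 below 0.016 m or horizontal distance between pot3 and ring1 below 0.016 m or horizontal distance between pot3 and ring2 below 0.016 m or horizontal distance between pot3 and ring3 below 0.016 m) and ((y of bell in the frame of mat above 0 m and horizontal distance between any of pot0, pot1, pot2, pot3 and ring0 below 0.016 m and horizontal distance between any of pot0, pot1, pot2, pot3 and ring1 below 0.016 m and (horizontal distance between any of pot0, pot1, pot2, pot3 and ring2 below 0.016 m or horizontal distance between each of pot0, pot1, pot2, pot3 and ring3 above 0.016 m)) or (y of bell in the frame of mat below 0 m and horizontal distance between any of pot0, pot1, pot2, pot3 and ring3 below 0.016 m and horizontal distance between any of pot0, pot1, pot2, pot3 and ring2 below 0.016 m and (horizontal distance between any of pot0, pot1, pot2, pot3 and ring1 below 0.016 m or horizontal distance between each of pot0, pot1, pot2, pot3 and ring0 above 0.016 m))) and angle between each of pot0, pot1, pot2, pot3's own z axis and vertical below 0.15 rad and height (world z) of each of pot0, pot1, pot2, pot3 below 0.008 m and linear speed of each of pot0, pot1, pot2, pot3 below 0.03 m/s), for 0.2 s.
At the end, for the whole second after the job is handed in: All at rest and flat or upright: slate within 18 mm and 0.2 rad in the box away from the bell; each pot within 16 mm of a ring centre, rings filled from the bell's end without gaps; jar within 45 x 25 mm of the bell-end box's centre; server within 16 x 18 mm and 0.16 rad of the long outline (all of step 2 and ((y of bell in the frame of mat above 0 m and (horizontal distance between slate and end_right below 0.018 m and angle between the x axis of slate and the x axis of mat, either way round below 0.2 rad and height (world z) of slate below 0.006 m and linear speed of slate below 0.03 m/s)) or (y of bell in the frame of mat below 0 m and (horizontal distance between slate and end_left below 0.018 m and angle between the x axis of slate and the x axis of mat, either way round below 0.2 rad and height (world z) of slate below 0.006 m and linear speed of slate below 0.03 m/s))) and ((y of bell in the frame of mat above 0 m and (x of jar in the frame of end_left between -0.045 and 0.045 m and y of jar in the frame of end_left between -0.025 and 0.025 m and angle between jar's own z axis and vertical below 0.15 rad and height (world z) of jar below 0.008 m and linear speed of jar below 0.03 m/s)) or (y of bell in the frame of mat below 0 m and (x of jar in the frame of end_right between -0.045 and 0.045 m and y of jar in the frame of end_right between -0.025 and 0.025 m and angle between jar's own z axis and vertical below 0.15 rad and height (world z) of jar below 0.008 m and linear speed of jar below 0.03 m/s))) and x of server in the frame of strip between -0.016 and 0.016 m and y of server in the frame of strip between -0.018 and 0.018 m and angle between the x axis of server and the y axis of mat, either way round below 0.16 rad and height (world z) of server below 0.008 m and angle between server's own z axis and vertical below 0.15 rad and linear speed of server below 0.03 m/s); the robot touches nothing.
It fails at once if the slate is lifted off the counter (its underside's centre over 25 mm up) (height (world z) of slate above 0.025 m).
It fails at once if the bell, plant or tin is pushed more than 40 mm or knocked over (distance of any of bell, plant, tin from where it was at the start of the episode above 0.04 m or angle between any of bell, plant, tin's own z axis and vertical above 0.6 rad).
Of pot0, pot1, pot2, pot3 only 2 to 4 are there at a start; the rules pass over those that are not, and their reading is None.
At some moment in a run one of pot0, pot1, pot2, pot3, server may be knocked a few centimetres aside while the robot is not near it.
It also fails if it takes over 210 s, if anything falls off the work surface, if the arm or the gripper's body presses on something with over 40 N, if the wrist force passes 120 N, or if a joint passes its speed limit or range.

ROBOT

A 7-joint arm with a two-finger parallel gripper is mounted at the origin on the work surface. World frame = base frame: x ahead of the robot, y to its left, z up, the work surface at z = 0. Lengths are in m, angles in rad, forces in N, time in s.
With the tool pointing down it reaches from about 0.425 to 0.925 m from the base axis. Payload 6.8 kg.
Tool frame: the origin (TCP) lies where the fingers leave the gripper's body, on its centre line; the fingertips stand 73 mm ahead of it and the grasp point (between the pads) lies 54 mm ahead of it; z points along the fingers, y is the line along which they close (so a half turn about z gives the same grasp; the last joint's range is limited). The gripper opens to 85 mm and grips with 20 to 120 N. Pads are 22 mm wide; open, the fingers measure 114 mm over their backs; the gripper's body (76 mm by 85 mm) begins 54 mm behind the grasp point. The pads swing forward as they close: fully open they stand 13 mm farther back than shut.
Start: joints at [-1.446, 0.477, 0.022, 1.555, -0.011, 1.109, -0.083], TCP at [0.156, 0.657, 0.304] pointing down, gripper open.
Joint ranges: [-2.96, 2.96], [-0.34, 2.1], [-1.41, 1.46], [0.24, 2.44], [-1.37, 4.51], [0.17, 1.92], [-2.96, 2.96]. Speed limits (rad/s): [2.39, 2.39, 3.14, 3.14, 3.14, 3.14, 3.14].

INTERFACE

Orientations are given as a rotation vector (axis times angle).
In Python, from bench import r, vision, workorder gives the robot as it stands (r), with the cameras (vision) and the job (workorder).
- The arm moves only by the shell command python3 drive.py FILE [OPENING] [FORCE], which reads ROWS from the file FILE. ROWS is one flat JSON list of numbers that holds 1 to 5 rows one after another, with no inner brackets; each row has 6 numbers: dx, dy, dz in m, then a rotation vector rx, ry, rz in rad; each row is the pose to reach, as a shift and turn from the pose commanded when the command began, along the tool's axes at that moment; what a row does not reach only later rows make up. A row lasts 1/10 s, in which the tool goes at most 0.05 m and 0.15 rad, less where a joint would pass 70% of its speed; a pose out of reach is approached as far as the arm can. OPENING is the finger opening in m, set as the command begins (- or left out keeps the last). The fingers move at their own pace and stop on an object; FORCE is the grip in N (left out, the last holds). Time passes only in rows, so rows that do not move let the fingers close. It prints the time, the measured TCP pose, the force, the opening and the grip force at its end. Input that does not fit is refused with a message, and nothing moves.
- r.get_obs(): the state, without advancing time (a new reading comes with each control period).
- vision.grab_frame(name): name is "scene" or "top"; returns (picture, depth): 480x640x3 uint8, blue, green, red; 480x640 float32, m along the optical axis (not along the pixel's ray), 0 where there is no reading.
- vision.camera_info(name): a dict with "camera_matrix" (3x3 intrinsics, pixels), "R" (3x3) and "t" (3): a world point X has camera coordinates R X + t. Camera axes: x right, y down, z forward; pixel columns grow to the right and rows downward; lengths in m; the calibration is good to about 2 mm. A picture is of the moment at which its call begins. camera_info takes no time and is no camera call.
- workorder.hand_in(): hands the job in; it is judged then, once.
The state is a dict: "clock": time; "joints": joint angles; "qvel": joint speeds; "tau": joint torques, N m; "tcp_pos": TCP position; "orientation": TCP orientation; "contact_force": force on the tool from outside, world axes, zero at the start; "moment": the same for the moment, N m; "grip_width": finger opening in m; "gripper_force": force on a finger pad.
Only numpy, scipy, OpenCV 4.12 (cv2) and the standard library are available. Lean on these libraries where they do the work, as an engineer would, in place of code of your own. Each camera call takes 0.05 s, during which the arm holds its last target. There are 200 camera calls.

## Working session

There is one attempt and no reset: what is moved stays moved. The work goes in short steps, Python scripts to look and compute and a shell command to move; the robot and the scene stay as the last step left them, time stands still between calls to the robot, and variables do not carry over. Pictures are saved under pics/ and viewed, at most 14 in all, crops included, and the job is handed in when it is done.

```bash
ls; mkdir -p pics
cat > h.py <<'E'
import numpy as np, cv2
from bench import r, vision, workorder
from scipy.spatial.transform import Rotation as Ro
def snap(n,f):
    p,d=vision.grab_frame(n); cv2.imwrite(f'pics/{f}.png',p); np.save(f'pics/{f}.npy',d); return p,d
def world(n,u,v,z):
    c=vision.camera_info(n);K=np.array(c['camera_matrix']);R=np.array(c['R']);t=np.array(c['t'])
    o=-R.T@t; q=R.T@np.linalg.inv(K)@[u,v,1]; return o+q*(z-o[2])/q[2]
def dworld(n,u,v,d):
    c=vision.camera_info(n);K=np.array(c['camera_matrix']);R=np.array(c['R']);t=np.array(c['t'])
    return R.T@(np.linalg.inv(K)@[u,v,1]*d-t)
def pix(n,X):
    c=vision.camera_info(n);K=np.array(c['camera_matrix']);R=np.array(c['R']);t=np.array(c['t'])
    q=K@(R@np.array(X)+t);return q[:2]/q[2]
def to(x,y,z,yaw=None):
    "shift in tool axes from present to TCP x,y,z"
    o=r.get_obs();R=Ro.from_rotvec(o['orientation']).as_matrix()
    print('shift',np.round(R.T@(np.array([x,y,z])-o['tcp_pos']),4),'tooly yaw',round(np.degrees(np.arctan2(R[1,1],R[0,1])),1))
E
python3 - <<'E'
from h import *
print(r.get_obs())
for n in('scene','top'):
    snap(n,n+'0'); print(vision.camera_info(n))
E
```

```text
bench.py
drive.py
pics
{'clock': 0.0, 'joints': array([-1.44608834,  0.47779926,  0.02234795,  1.55644682, -0.01151656,
        1.10929193, -0.08311287]), 'qvel': array([ 0.00034065, -0.00012879,  0.00047061, -0.00149533,  0.00078066,
        0.00137212, -0.00273906]), 'tau': array([ 1.16585703e-03, -5.96456087e+01,  1.60751615e+00, -2.81200129e+01,
        1.24338051e-02,  9.18196019e-03,  1.05726917e-05]), 'tcp_pos': array([0.15563008, 0.65634476, 0.30292827]), 'orientation': array([-3.64867561e-01, -3.12024345e+00,  2.85109879e-03]), 'contact_force': array([-0.42390974,  0.28713934,  0.2303594 ]), 'moment': array([ 0.01074891, -0.01778675, -0.01005204]), 'gripper_force': 0.0, 'grip_width': 0.08548248963098883}
{'camera_matrix': array([[604.19581832,   0.        , 329.27465582],
       [  0.        , 604.19581832, 231.18061569],
       [  0.        ,   0.        ,   1.        ]]), 'R': array([[ 0.21432174,  0.97674354,  0.00618472],
       [ 0.80255654, -0.17248462, -0.57109724],
       [-0.55674877,  0.12736214, -0.82085912]]), 't': array([-0.12082538, -0.39262596,  1.54328014])}
{'camera_matrix': array([[471.50811573,   0.        , 314.50453481],
       [  0.        , 471.50811573, 243.89418321],
       [  0.        ,   0.        ,   1.        ]]), 'R': array([[ 0.00433058, -0.99995164,  0.00882957],
       [-0.99532461, -0.00516218, -0.09644827],
       [ 0.09648918, -0.00837061, -0.99529883]]), 't': array([-5.53673703e-04,  5.72544427e-01,  1.17029600e+00])}
```

View pics/top0.png

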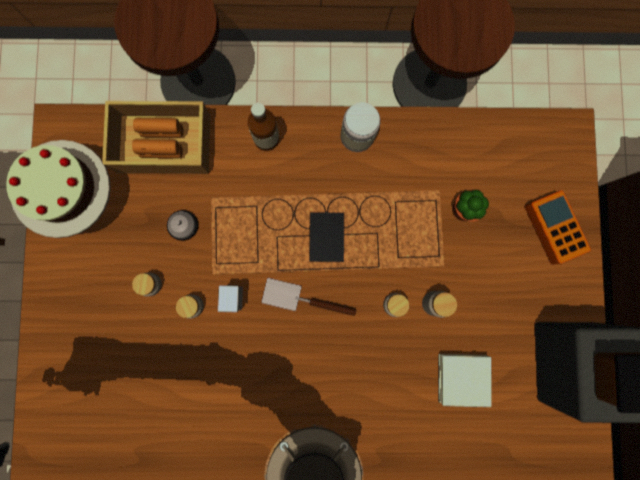

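View pics/scene0.png

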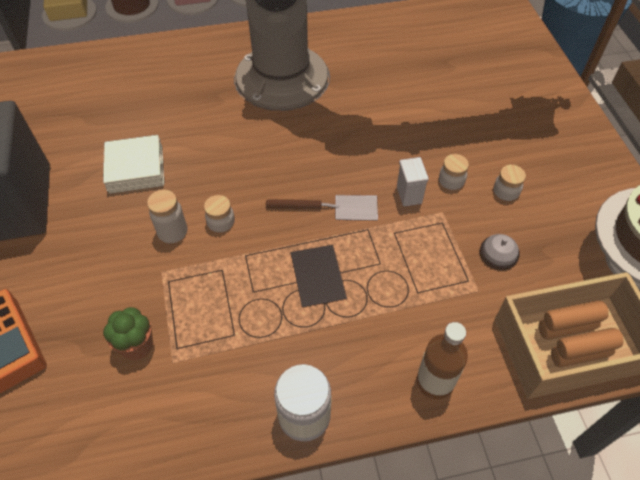

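The top view shows the bell on the left at (181,225), so the slate goes to the right box and the pots to rings 0, 1 and 2. There are three small pots at (145,284), (188,306) and (397,304). The jar is at (441,303), the tin at (229,299), the slate at (327,237) and the server runs from (270,292) to (355,311).

Run:
```python
from h import *
p=cv2.imread('pics/top0.png')
cv2.imwrite('pics/c1.png',cv2.resize(p[185:325,195:455],None,fx=3,fy=3,interpolation=cv2.INTER_CUBIC))
q=cv2.imread('pics/scene0.png')
cv2.imwrite('pics/c2.png',cv2.resize(q[145:355,140:540],None,fx=2,fy=2,interpolation=cv2.INTER_CUBIC))
d=np.load('pics/top0.npy')
for n,u,v in [('potA',145,284),('potB',188,306),('potC',397,304),('jar',442,303),('tin',229,293),('bell',181,222),('plant',471,205),('slate',327,237),('blade',281,294),('handle',332,306)]:
    print(n,np.round(dworld('top',u,v,np.median(d[v-1:v+2,u-1:u+2])),4))
```

```text
potA [0.4688 0.4162 0.0601]
potB [0.4158 0.3104 0.0577]
potC [ 0.4228 -0.2001  0.0592]
jar [ 0.4269 -0.2971  0.1074]
tin [0.448  0.2058 0.0893]
bell [0.6247 0.3382 0.0425]
plant [ 0.6622 -0.3753  0.0976]
slate [ 0.5928 -0.0303  0.0056]
blade [0.4454 0.0872 0.006 ]
handle [ 0.416  -0.0427  0.0209]
```

View pics/c1.png

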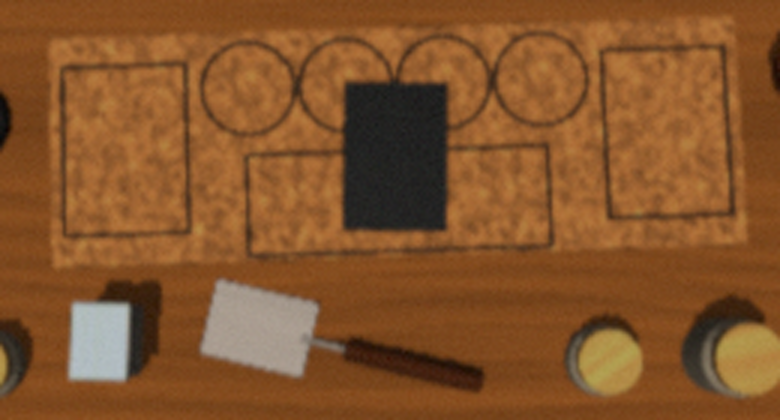

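View pics/c2.png

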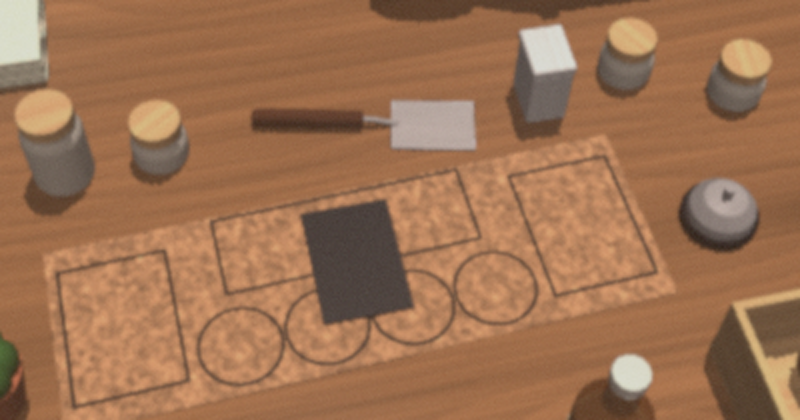

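The mat boxes, rings and slate corners read clearly in the crop: the slate spans (346,84) to (446,230), the left box is about (62,66) to (190,232) and the right box (600,48) to (733,213). I'll fit the poses from these.

```bash
cat > fit.py <<'E'
from h import *
from scipy.optimize import least_squares
def W(pts,z,n='top'): return np.array([world(n,195+(x+.5)/3-.5,185+(y+.5)/3-.5,z)[:2] for x,y in pts])
def fit(loc,wp,th0=0):
    loc=np.array(loc)
    def T(p): c,s=np.cos(p[2]),np.sin(p[2]); return loc@np.array([[c,s],[-s,c]])+p[:2]
    s=least_squares(lambda p:(T(p)-wp).ravel(),[.6,0,th0]); return s.x, np.abs(s.fun).max()
def lid(n,d,u,v,z,rad=20):
    c=vision.camera_info(n);P=[]
    for b in range(v-rad,v+rad+1):
        for a in range(u-rad,u+rad+1):
            if d[b,a]>0:
                X=dworld(n,a,b,d[b,a])
                if abs(X[2]-z)<.008:P.append([a,b])
    if not P: return None
    P=np.array(P); (cx,cy),_=cv2.minEnclosingCircle(P.astype(np.float32)); w=world(n,*P.mean(0),z)
    return np.round(w[:2],4),len(P)
E
cat > m0.py <<'E'
from fit import *
L=[(75,290),(75,180),(-75,180),(-75,290),(75,-180),(75,-290),(-75,-290),(-75,-180),(-7,132),(-7,-132),(-97,-132),(-97,132),(50,127.5),(50,-127.5)]
C=[(62,66),(186,63),(190,232),(65,236),(600,48),(724,45),(733,213),(609,217),(247,154),(548,145),(552,244),(251,255),(248,87),(541,78)]
m,e=fit(np.array(L)/1000,W(C,0)); print('mat',m,e)
def M(x,y): c,s=np.cos(m[2]),np.sin(m[2]); return np.round([m[0]+c*x-s*y,m[1]+s*x+c*y],4)
for k,v in dict(ring0=(.05,.1275),ring1=(.05,.0425),ring2=(.05,-.0425),ring3=(.05,-.1275),endL=(0,.235),endR=(0,-.235),strip=(-.052,0)).items(): print(k,M(*v))
s=fit(np.array([(65,45),(65,-45),(-65,-45),(-65,45)])/1000,W([(346,84),(447,85),(446,230),(345,229)],.005)); print('slate',s)
a=W([(219,280),(319,303),(301,376),(201,351)],.004);b=W([(482,380)],.010)[0]
tip=(a[0]+a[3])/2;print('server tip',tip,'end',b,'len',np.linalg.norm(tip-b),'mid',(tip+b)/2,'yaw',np.arctan2(*(tip-b)[::-1]))
dt=np.load('pics/top0.npy');ds=np.load('pics/scene0.npy')
for n,t,sc,z in [('A',(145,284),(511,174),.058),('B',(188,306),(455,163),.058),('C',(397,304),(217,207),.058),('jar',(442,303),(162,202),.105),('tin',(229,293),(413,168),.087)]:
    print(n,lid('top',dt,*t,z),lid('scene',ds,*sc,z))
E
python3 m0.py
python3 - <<'E'
from h import *
to(.6,0,.3)
E
```

```text
mat [ 0.60870087 -0.03046774  0.03937205] 0.0024859865757272948
ring0 [0.6536 0.0989]
ring1 [0.657 0.014]
ring2 [ 0.6603 -0.071 ]
ring3 [ 0.6637 -0.1559]
endL [0.5995 0.2044]
endR [ 0.618  -0.2653]
strip [ 0.5567 -0.0325]
slate (array([ 0.59317894, -0.02949773, -0.00489327]), np.float64(0.001974811292716705))
server tip [0.4558829  0.12925642] end [ 0.40235306 -0.10264039] len 0.2379949071003309 mid [0.42911798 0.01330801] yaw 1.3439352646446117
shift [-0.5838 -0.5362  0.004 ] tooly yaw 76.7Traceback (most recent call last):
  File "m0.py", line 12, in <module>
    print(n,lid('top',dt,*t,z),lid('scene',ds,*sc,z))
                               ~~~^^^^^^^^^^^^^^^^^^
  File "fit.py", line 13, in lid
    X=dworld(n,a,b,d[b,a])
  File "h.py", line 10, in dworld
    c=vision.camera_info(n);K=np.array(c['camera_matrix']);R=np.array(c['R']);t=np.array(c['t'])
ValueError: time passes only in moves, steps and waits
```

```bash
sed -i 's/^from scipy.spatial.*/&\nimport functools\n@functools.cache\ndef info(n): return vision.camera_info(n)/; s/c=vision.camera_info(n);K/c=info(n);K/' h.py; sed -i 's/c=vision.camera_info(n);P/P/' fit.py
python3 m0.py | tail -5
echo '[0,0,0,0,0,0.15,0,0,0,0,0,0.30,0,0,0,0,0,0.45,0,0,0,0,0,0.6,0,0,0,0,0,0.67]' > next.json && python3 drive.py next.json 0
echo '[0,0,0,0,0,0.15,0,0,0,0,0,0.30,0,0,0,0,0,0.45,0,0,0,0,0,0.6,0,0,0,0,0,0.67]' > next.json && python3 drive.py next.json
python3 - <<'E'
from h import *
o=r.get_obs();print(o['joints'],o['contact_force'],Ro.from_rotvec(o['orientation']).as_matrix().round(3));to(.593,-.0295,.13)
E
```

```text
A (array([0.47  , 0.4217]), 396) (array([0.472 , 0.4191]), 426)
B (array([0.4154, 0.3139]), 381) (array([0.4176, 0.3113]), 405)
C (array([ 0.4211, -0.2019]), 376) (array([ 0.4237, -0.2043]), 477)
jar (array([ 0.4252, -0.3033]), 464) (array([ 0.4277, -0.3053]), 590)
tin (array([0.4364, 0.2085]), 520) (array([0.4394, 0.2057]), 569)
clock: 0.6
tcp_pos: [0.1556, 0.6566, 0.3033]
orientation: [1.377, 2.823, -0.002]
contact_force: [-0.6, -0.4, 0.2]
grip_width: 0.0124
gripper_force: 0.0
clock: 1.1
tcp_pos: [0.1555, 0.6566, 0.3033]
orientation: [2.229, 2.213, -0.001]
contact_force: [-0.1, 0.4, -0.1]
grip_width: -0.0001
gripper_force: 0.0
[-1.65167177  0.49030275  0.31719144  1.57204373 -0.1648044   1.10676045
 -1.30225579] [-0.05205293  0.39319975 -0.08625372] [[ 0.007  1.    -0.   ]
 [ 1.    -0.007 -0.001]
 [-0.001 -0.    -1.   ]]
shift [-0.6828  0.4423  0.174 ] tooly yaw -0.4
```

```bash
echo '[-0.21,0.136,0,0,0,0,-0.21,0.136,0,0,0,0,-0.21,0.136,0,0,0,0,-0.21,0.136,0,0,0,0,-0.21,0.136,0,0,0,0]' > next.json && python3 drive.py next.json|sed -n 2p
echo '[-0.21,0.136,0,0,0,0,-0.21,0.136,0,0,0,0,-0.21,0.136,0,0,0,0,-0.21,0.136,0,0,0,0,-0.21,0.136,0,0,0,0]' > next.json && python3 drive.py next.json|sed -n 2p
echo '[-0.21,0.136,0,0,0,0,-0.21,0.136,0,0,0,0,-0.21,0.136,0,0,0,0,-0.21,0.136,0,0,0,0,-0.21,0.136,0,0,0,0]' > next.json && python3 drive.py next.json
python3 - <<'E'
from h import *
o=r.get_obs();print(o['joints']);to(.593,-.0295,.09)
E
```

```text
tcp_pos: [0.2919, 0.4447, 0.3036]
tcp_pos: [0.4272, 0.2346, 0.3039]
clock: 2.6
tcp_pos: [0.5627, 0.0248, 0.3037]
orientation: [-2.223, -2.219, -0.0]
contact_force: [0.9, 0.6, 1.2]
grip_width: 0.0005
gripper_force: 0.0
[-0.67102228  0.33754485  0.65212351  1.8602785  -0.23818559  1.02240884
  0.07779986]
shift [-0.0544  0.0304  0.2137] tooly yaw -0.1
```

```bash
echo '[-0.0544,0.0304,0.1,0,0,0,-0.0544,0.0304,0.15,0,0,0,-0.0544,0.0304,0.2,0,0,0,-0.0544,0.0304,0.2137,0,0,0,-0.0544,0.0304,0.2137,0,0,0]' > next.json && python3 drive.py next.json|sed -n 2p
for i in 1; do echo '[0,0,0.004,0,0,0,0,0,0.008,0,0,0,0,0,0.011,0,0,0,0,0,0.012,0,0,0,0,0,0.012,0,0,0]' > next.json && python3 drive.py next.json; done
```

```text
tcp_pos: [0.5902, -0.0286, 0.0858]
clock: 3.6
tcp_pos: [0.593, -0.0276, 0.0793]
orientation: [2.222, 2.219, 0.003]
contact_force: [0.3, -0.8, 0.3]
grip_width: 0.0003
gripper_force: 0.0
```

```bash
echo '[0,0,0.0005,0,0,0,0,0,0.001,0,0,0,0,0,0.001,0,0,0]' > next.json && python3 drive.py next.json|sed -n '2p;4p'
echo '[0,0,0.0005,0,0,0,0,0,0.001,0,0,0,0,0,0.001,0,0,0]' > next.json && python3 drive.py next.json|sed -n '2p;4p'
```

```text
tcp_pos: [0.5928, -0.0278, 0.0778]
contact_force: [-1.4, 0.2, 5.9]
tcp_pos: [0.5928, -0.0279, 0.0777]
contact_force: [-3.4, 1.5, 16.1]
```

```bash
echo '[0,0,-0.0003,0,0,0,0,0,-0.0005,0,0,0]' > next.json && python3 drive.py next.json|sed -n '2p;4p'
echo '[-0.005,0.0005,0,0,0,0,-0.015,0.0016,0,0,0,0,-0.025,0.0026,0,0,0,0,-0.035,0.0037,0,0,0,0,-0.045,0.0047,0,0,0,0]' > next.json && python3 drive.py next.json|sed -n '2p;4p'
```

```text
tcp_pos: [0.5927, -0.0279, 0.0777]
contact_force: [-2.7, 1.4, 8.6]
tcp_pos: [0.5982, -0.0722, 0.0777]
contact_force: [-0.1, 3.7, 8.1]
```

```bash
echo '[-0.01,0.001,0,0,0,0,-0.02,0.0021,0,0,0,0,-0.03,0.0032,0,0,0,0,-0.04,0.0042,0,0,0,0,-0.05,0.0053,0,0,0,0]' > next.json && python3 drive.py next.json|sed -n '2p;4p'
echo '[-0.01,0.001,0,0,0,0,-0.02,0.0021,0,0,0,0,-0.03,0.0032,0,0,0,0,-0.04,0.0042,0,0,0,0,-0.05,0.0053,0,0,0,0]' > next.json && python3 drive.py next.json|sed -n '2p;4p'
echo '[-0.01,0.001,0,0,0,0,-0.02,0.0021,0,0,0,0,-0.03,0.0032,0,0,0,0,-0.04,0.0042,0,0,0,0,-0.05,0.0053,0,0,0,0]' > next.json && python3 drive.py next.json|sed -n '2p;4p'
python3 - <<'E'
from h import *
snap('top','top1')
p=cv2.imread('pics/top1.png')
cv2.imwrite('pics/c3.png',cv2.resize(p[185:325,195:455],None,fx=3,fy=3,interpolation=cv2.INTER_CUBIC))
to(.618,-.2653,.0777)
E
```

```text
tcp_pos: [0.6034, -0.1223, 0.0777]
contact_force: [0.3, 3.5, 8.4]
tcp_pos: [0.6086, -0.1724, 0.0778]
contact_force: [0.6, 3.1, 8.3]
tcp_pos: [0.6138, -0.2225, 0.0778]
contact_force: [-0.9, 3.5, 8.5]
shift [-0.0402  0.0047  0.0002] tooly yaw -0.2
```

View pics/c3.png

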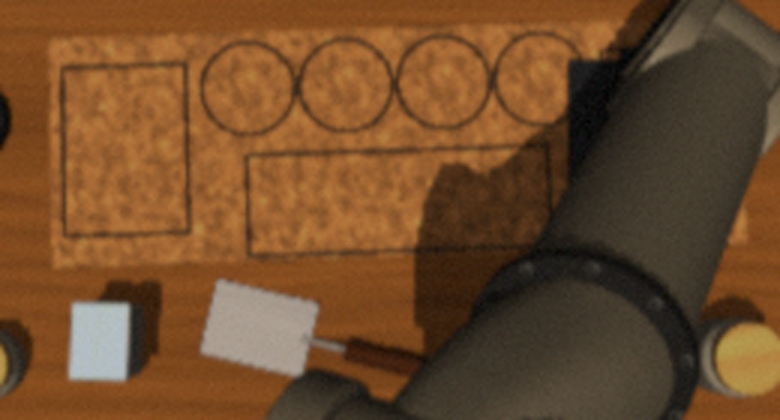

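The slate is following the fingers, with its left edge now at x 569 in the crop. I'll finish the slide and lift.

```bash
echo '[-0.01,0.001,0,0,0,0,-0.02,0.0021,0,0,0,0,-0.03,0.0032,0,0,0,0,-0.038,0.0042,0,0,0,0,-0.041,0.0045,0,0,0,0]' > next.json && python3 drive.py next.json|sed -n '2p;4p'
echo '[0,0,0,0,0,0,0,0,-0.004,0,0,0,0,0,-0.03,0,0,0,0,0,-0.08,0,0,0,0,0,-0.12,0,0,0]' > next.json && python3 drive.py next.json|sed -n '2p;4p'
echo '[0,-0.05,0,0,0,0,0,-0.1,0,0,0,0,0.05,-0.14,0,0,0,0,0.06,-0.19,0,0,0,0,0.06,-0.19,0,0,0,0]' > next.json && python3 drive.py next.json .085|sed -n '2p;4p'
python3 - <<'E'
from h import *
snap('top','top2');snap('scene','scene2')
p=cv2.imread('pics/top2.png')
cv2.imwrite('pics/c4.png',np.vstack([cv2.resize(p[185:325,195:455],None,fx=3,fy=3,interpolation=cv2.INTER_CUBIC)]))
to(.4224,-.203,.2)
print(r.get_obs()['joints'])
E
```

```text
tcp_pos: [0.618, -0.2643, 0.0778]
contact_force: [-0.6, 4.1, 10.5]
tcp_pos: [0.6167, -0.2641, 0.1982]
contact_force: [2.0, 0.0, 0.8]
tcp_pos: [0.4213, -0.2014, 0.1955]
contact_force: [0.2, -0.3, 0.4]
shift [-0.0002 -0.0027 -0.0034] tooly yaw -0.1
[-0.18638444  0.3321952   0.60040294  2.16031315 -0.28297858  0.72582911
  0.60017384]
```

View pics/c4.png

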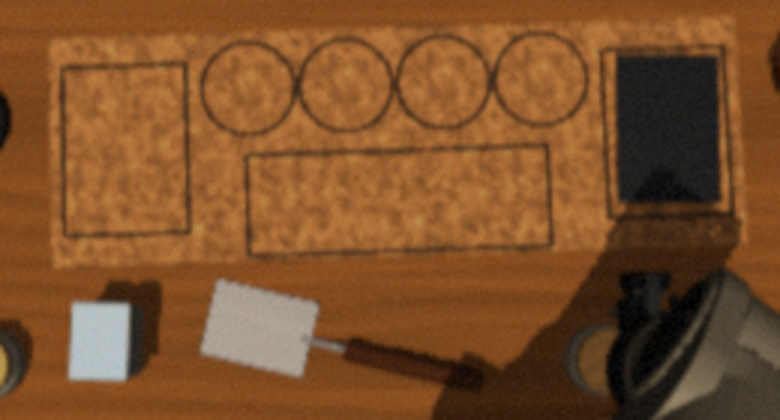

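The slate lies inside the right box, corners (617,56) to (720,203). Next I'll pick up pot C.

```bash
echo '[0,-0.0025,0.04,0,0,0,0,-0.0025,0.08,0,0,0,0,-0.0025,0.11,0,0,0,0,-0.0025,0.1276,0,0,0,0,-0.0025,0.1276,0,0,0]' > next.json && python3 drive.py next.json|sed -n '2p;4p'
echo '[0,0,0,0,0,0,0,0,0,0,0,0,0,0,0,0,0,0,0,0,0,0,0,0,0,0,0,0,0,0]' > next.json && python3 drive.py next.json 0.04 40
echo '[0,0,-0.03,0,0,0,0,0,-0.07,0,0,0,0,0,-0.09,0,0,0,0,0,-0.1,0,0,0,0,0,-0.1,0,0,0]' > next.json && python3 drive.py next.json
python3 - <<'E'
from h import *
to(.6536,.0989,.17);to(.6603,-.071,.17)
E
```

```text
tcp_pos: [0.425, -0.204, 0.0669]
contact_force: [-0.8, 0.8, -0.1]
clock: 9.05
tcp_pos: [0.4256, -0.204, 0.0701]
orientation: [2.222, 2.218, 0.002]
contact_force: [0.5, -0.7, 7.2]
grip_width: 0.0586
gripper_force: 43.9
clock: 9.55
tcp_pos: [0.4253, -0.2035, 0.1701]
orientation: [2.222, 2.219, 0.003]
contact_force: [0.5, -0.4, -1.2]
grip_width: 0.0582
gripper_force: 44.4
shift [0.3027 0.2278 0.0006] tooly yaw -0.1
shift [0.1329 0.2348 0.0007] tooly yaw -0.1
```

```bash
echo '[0.02,0.04,0,0,0,0,0.045,0.08,0,0,0,0,0.07,0.12,0,0,0,0,0.09,0.16,0,0,0,0,0.11,0.2,0,0,0,0]' > next.json && python3 drive.py next.json|sed -n '2p;4p'
echo '[0.0229,0.0348,0,0,0,0,0.0229,0.0348,0.02,0,0,0,0.0229,0.0348,0.06,0,0,0,0.0229,0.0348,0.085,0,0,0,0.0229,0.0348,0.09,0,0,0]' > next.json && python3 drive.py next.json|sed -n '2p;4p'
python3 - <<'E'
from h import *
to(.6603,-.071,.0705)
E
```

```text
tcp_pos: [0.6256, -0.0924, 0.1669]
contact_force: [1.2, -0.4, -0.8]
tcp_pos: [0.6565, -0.0705, 0.0736]
contact_force: [-1.2, -0.8, -1.6]
shift [-0.0005  0.0039  0.0031] tooly yaw -0.1
```

```bash
echo '[0,0,0.005,0,0,0,0,0,0.009,0,0,0,0,0,0.009,0,0,0,0,0,0.009,0,0,0]' > next.json && python3 drive.py next.json|sed -n '2p;4p'
python3 - <<'E'
from h import *
to(.6603,-.071,.0705)
E
```

```text
tcp_pos: [0.6604, -0.0713, 0.0711]
contact_force: [0.5, -0.5, -1.7]
shift [ 0.0003 -0.0001  0.0006] tooly yaw -0.1
```

```bash
echo '[0,0,0.0005,0,0,0,0,0,0.0005,0,0,0,0,0,0.0005,0,0,0,0,0,0.0005,0,0,0]' > next.json && python3 drive.py next.json .085|sed -n '2p;4,5p'
echo '[0,0,-0.03,0,0,0,0,0,-0.07,0,0,0,0,0,-0.11,0,0,0,0,0,-0.13,0,0,0,0,0,-0.13,0,0,0]' > next.json && python3 drive.py next.json|sed -n '2p;4p'
python3 - <<'E'
from h import *
to(.4165,.3126,.2)
E
```

```text
tcp_pos: [0.6599, -0.0712, 0.0698]
contact_force: [0.7, 0.4, 0.1]
grip_width: 0.0854
tcp_pos: [0.6616, -0.0718, 0.2035]
contact_force: [-0.6, -0.2, -0.0]
shift [ 0.3838 -0.2459  0.0018] tooly yaw -0.1
```

```bash
echo '[0.04,-0.0256,0,0,0,0,0.08,-0.0512,0,0,0,0,0.12,-0.0769,0,0,0,0,0.16,-0.1025,0,0,0,0,0.20,-0.1281,0,0,0,0]' > next.json && python3 drive.py next.json|sed -n '2p'
echo '[0.04,-0.0256,0,0,0,0,0.08,-0.0512,0,0,0,0,0.12,-0.0769,0,0,0,0,0.16,-0.1025,0,0,0,0,0.1838,-0.1178,0,0,0,0]' > next.json && python3 drive.py next.json|sed -n '2p'
echo '[0,0,0,0,0,0,0,0,0,0,0,0,0,0,0,0,0,0]' > next.json && python3 drive.py next.json|sed -n '2p'
python3 - <<'E'
from h import *
from fit import lid
_,d=snap('top','top3');_,e=snap('scene','scene3')
for n,t,sc,z in [('A',(145,284),(511,174),.058),('B',(188,306),(455,163),.058),('jar',(442,303),(162,202),.105),('P2',(345,212),(345,285),.058)]: print(n,lid('top',d,*t,z),lid('scene',e,*sc,z))
cv2.imwrite('pics/s3.png',cv2.imread('pics/scene3.png'))
to(.4165,.3126,.072);print(r.get_obs()['joints'])
E
```

```text
tcp_pos: [0.5302, 0.1304, 0.1987]
tcp_pos: [0.4115, 0.3162, 0.1986]
tcp_pos: [0.4152, 0.3116, 0.1992]
A (array([0.4789, 0.414 ]), 187) (array([0.4717, 0.4192]), 419)
B (array([0.416 , 0.3113]), 346) (array([0.4178, 0.311 ]), 410)
jar (array([ 0.425 , -0.3035]), 459) (array([ 0.4279, -0.305 ]), 595)
P2 (array([ 0.6595, -0.0698]), 352) None
shift [0.0011 0.0011 0.1275] tooly yaw -0.3
[-1.22265642  0.40133334  0.57241731  2.05112711 -0.3073586   0.77212947
 -0.46844756]
```

View pics/s3.png

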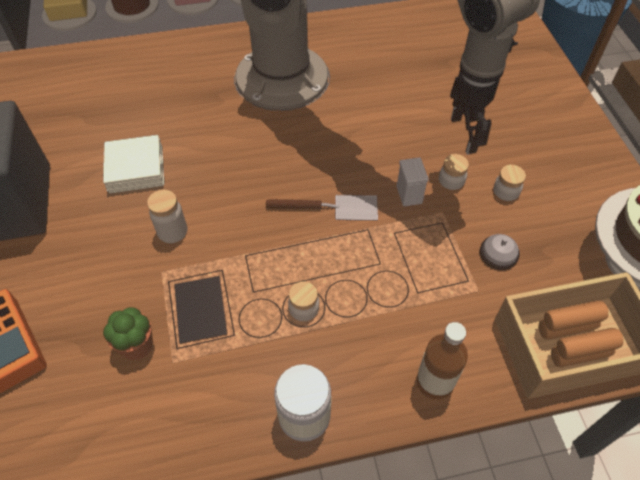

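Pot C stands in ring 2 at scene pixel (304,303), and the slate is in its box. The gripper is above pot B at (455,172).

```bash
echo '[0,0.0015,0.04,0,0,0,0,0.0015,0.08,0,0,0,0,0.0015,0.11,0,0,0,0,0.0015,0.127,0,0,0,0,0.0015,0.127,0,0,0]' > next.json && python3 drive.py next.json|sed -n '2p;4p'
echo '[0,0,0,0,0,0,0,0,0,0,0,0,0,0,0,0,0,0,0,0,0,0,0,0,0,0,0,0,0,0]' > next.json && python3 drive.py next.json 0.04 40
echo '[0,0,-0.03,0,0,0,0,0,-0.07,0,0,0,0,0,-0.10,0,0,0,0,0,-0.12,0,0,0,0,0,-0.12,0,0,0]' > next.json && python3 drive.py next.json
python3 - <<'E'
from h import *
to(.657,.014,.192)
E
```

```text
tcp_pos: [0.4157, 0.311, 0.0705]
contact_force: [0.7, -0.3, 0.6]
clock: 14.25
tcp_pos: [0.4169, 0.3131, 0.0741]
orientation: [2.224, 2.218, 0.004]
contact_force: [-1.3, -1.9, 6.4]
grip_width: 0.0586
gripper_force: 43.0
clock: 14.75
tcp_pos: [0.4174, 0.3142, 0.1959]
orientation: [-2.223, -2.219, -0.011]
contact_force: [1.0, 0.5, -0.8]
grip_width: 0.0583
gripper_force: 44.3
shift [-0.2997  0.2402  0.0033] tooly yaw -0.1
```

```bash
echo '[-0.037,0.03,0,0,0,0,-0.074,0.06,0,0,0,0,-0.111,0.09,0,0,0,0,-0.148,0.12,0,0,0,0,-0.185,0.15,0,0,0,0]' > next.json && python3 drive.py next.json|sed -n '2p'
echo '[-0.037,0.03,0,0,0,0,-0.074,0.06,0,0,0,0,-0.1,0.08,0,0,0,0,-0.1147,0.0902,0,0,0,0,-0.1147,0.0902,0,0,0,0]' > next.json && python3 drive.py next.json|sed -n '2p'
echo '[0,0,0.03,0,0,0,0,0,0.07,0,0,0,0,0,0.1,0,0,0,0,0,0.11,0,0,0,0,0,0.11,0,0,0]' > next.json && python3 drive.py next.json|sed -n '2p'
python3 - <<'E'
from h import *
to(.657,.014,.0742)
E
```

```text
tcp_pos: [0.5662, 0.1263, 0.1919]
tcp_pos: [0.6563, 0.0091, 0.1918]
tcp_pos: [0.6542, 0.014, 0.081]
shift [0.     0.0028 0.0068] tooly yaw -0.1
```

```bash
echo '[0,0.0015,0.003,0,0,0,0,0.0015,0.006,0,0,0,0,0.0015,0.0075,0,0,0,0,0.0015,0.0075,0,0,0,0,0.0015,0.0075,0,0,0]' > next.json && python3 drive.py next.json|sed -n '2p;4p'
echo '[0,0,0,0,0,0,0,0,0,0,0,0,0,0,0,0,0,0,0,0,0,0,0,0]' > next.json && python3 drive.py next.json .085|sed -n '2p;4,5p'
echo '[0,0,-0.03,0,0,0,0,0,-0.07,0,0,0,0,0,-0.11,0,0,0,0,0,-0.13,0,0,0,0,0,-0.13,0,0,0]' > next.json && python3 drive.py next.json|sed -n '2p;4p'
python3 - <<'E'
from h import *
to(.4725,.4195,.2)
E
```

```text
tcp_pos: [0.6574, 0.0129, 0.0756]
contact_force: [-0.3, -0.6, -2.0]
tcp_pos: [0.6573, 0.0129, 0.0752]
contact_force: [-0.2, -0.2, 0.2]
grip_width: 0.0849
tcp_pos: [0.6591, 0.0125, 0.2089]
contact_force: [-0.4, 1.0, 0.6]
shift [ 0.4065 -0.1876  0.008 ] tooly yaw -0.1
```

```bash
echo '[0.04,-0.0184,0,0,0,0,0.08,-0.0367,0,0,0,0,0.12,-0.055,0,0,0,0,0.165,-0.0757,0,0,0,0,0.21,-0.0964,0,0,0,0]' > next.json && python3 drive.py next.json|sed -n '2p'
echo '[0.045,-0.0206,0,0,0,0,0.09,-0.0413,0,0,0,0,0.13,-0.06,0,0,0,0,0.17,-0.078,0,0,0,0,0.1965,-0.09,0,0,0,0]' > next.json && python3 drive.py next.json|sed -n '2p'
echo '[0,0,0,0,0,0,0,0,0,0,0,0,0,0,0,0,0,0]' > next.json && python3 drive.py next.json|sed -n '2p'
python3 - <<'E'
from h import *
from fit import lid
_,d=snap('top','top4');_,e=snap('scene','scene4')
for n,t,sc,z in [('A',(145,284),(511,174),.058),('P1',(311,212),(345,285),.058),('P2',(345,212),(304,295),.058)]: print(n,lid('top',d,*t,z),lid('scene',e,*sc,z))
to(.4725,.4195,.072)
E
```

```text
tcp_pos: [0.5598, 0.2244, 0.2041]
tcp_pos: [0.4688, 0.4232, 0.2038]
tcp_pos: [0.4723, 0.418, 0.2046]
A (array([0.47  , 0.4218]), 390) (array([0.4721, 0.4189]), 428)
P1 (array([0.6566, 0.0142]), 353) (array([0.6588, 0.0122]), 589)
P2 (array([ 0.6597, -0.0697]), 354) (array([ 0.6621, -0.0715]), 615)
shift [ 1.700e-03 -1.000e-04  1.329e-01] tooly yaw -0.3
```

```bash
echo '[0.0018,0,0.04,0,0,0,0.0018,0,0.08,0,0,0,0.0018,0,0.115,0,0,0,0.0018,0,0.132,0,0,0,0.0018,0,0.132,0,0,0]' > next.json && python3 drive.py next.json|sed -n '2p;4p'
echo '[0,0,0,0,0,0,0,0,0,0,0,0,0,0,0,0,0,0,0,0,0,0,0,0,0,0,0,0,0,0]' > next.json && python3 drive.py next.json 0.04 40
echo '[0,0,-0.03,0,0,0,0,0,-0.07,0,0,0,0,0,-0.10,0,0,0,0,0,-0.12,0,0,0,0,0,-0.12,0,0,0]' > next.json && python3 drive.py next.json
python3 - <<'E'
from h import *
to(.6536,.0989,.192)
E
```

```text
tcp_pos: [0.4711, 0.4198, 0.071]
contact_force: [-0.2, -0.8, 0.8]
clock: 20.05
tcp_pos: [0.4728, 0.4222, 0.0754]
orientation: [-2.224, -2.219, -0.006]
contact_force: [-1.5, -1.2, 7.2]
grip_width: 0.0584
gripper_force: 43.9
clock: 20.55
tcp_pos: [0.4732, 0.4227, 0.1971]
orientation: [-2.223, -2.219, -0.011]
contact_force: [0.4, -0.1, -1.2]
grip_width: 0.0584
gripper_force: 44.1
shift [-0.3234  0.1811  0.0042] tooly yaw -0.1
```

```bash
echo '[-0.04,0.0224,0,0,0,0,-0.08,0.0448,0,0,0,0,-0.12,0.067,0,0,0,0,-0.16,0.0896,0,0,0,0,-0.2,0.112,0,0,0,0]' > next.json && python3 drive.py next.json|sed -n '2p'
echo '[-0.04,0.0224,0,0,0,0,-0.08,0.0448,0,0,0,0,-0.11,0.06,0,0,0,0,-0.123,0.0691,0,0,0,0,-0.123,0.0691,0,0,0,0]' > next.json && python3 drive.py next.json|sed -n '2p'
echo '[0,0,0.03,0,0,0,0,0,0.07,0,0,0,0,0,0.1,0,0,0,0,0,0.11,0,0,0,0,0,0.11,0,0,0]' > next.json && python3 drive.py next.json|sed -n '2p'
python3 - <<'E'
from h import *
to(.6536,.0989,.0753)
E
```

```text
tcp_pos: [0.5833, 0.2197, 0.1922]
tcp_pos: [0.6526, 0.0953, 0.1925]
tcp_pos: [0.6506, 0.1, 0.0814]
shift [-0.0011  0.003   0.0061] tooly yaw 0.0
```

```bash
echo '[0,0.0015,0.003,0,0,0,0,0.0015,0.006,0,0,0,0,0.0015,0.0075,0,0,0,0,0.0015,0.0075,0,0,0,0,0.0015,0.0075,0,0,0]' > next.json && python3 drive.py next.json|sed -n '2p;4p'
echo '[0,0,0,0,0,0,0,0,0,0,0,0,0,0,0,0,0,0,0,0,0,0,0,0]' > next.json && python3 drive.py next.json .085|sed -n '2p;4,5p'
echo '[0,0,-0.03,0,0,0,0,0,-0.07,0,0,0,0,0,-0.11,0,0,0,0,0,-0.14,0,0,0,0,0,-0.14,0,0,0]' > next.json && python3 drive.py next.json|sed -n '2p;4p'
python3 - <<'E'
from h import *
to(.4265,-.3043,.22)
E
```

```text
tcp_pos: [0.6538, 0.0982, 0.0761]
contact_force: [0.0, 0.3, -1.5]
tcp_pos: [0.6537, 0.0982, 0.0757]
contact_force: [-0.3, 0.5, 1.2]
grip_width: 0.0848
tcp_pos: [0.6561, 0.098, 0.2207]
contact_force: [0.2, 0.2, 0.2]
shift [-0.4028 -0.2286 -0.002 ] tooly yaw -0.1
```

```bash
echo '[-0.04,-0.0226,0,0,0,0,-0.08,-0.0452,0,0,0,0,-0.12,-0.068,0,0,0,0,-0.16,-0.09,0,0,0,0,-0.2,-0.113,0,0,0,0]' > next.json && python3 drive.py next.json|sed -n '2p'
echo '[-0.04,-0.0226,0,0,0,0,-0.08,-0.0452,0,0,0,0,-0.12,-0.068,0,0,0,0,-0.16,-0.09,0,0,0,0,-0.2,-0.113,0,0,0,0]' > next.json && python3 drive.py next.json|sed -n '2p'
echo '[0,0,0,0,0,0,0,0,0,0,0,0,0,0,0,0,0,0]' > next.json && python3 drive.py next.json|sed -n '2p'
python3 - <<'E'
from h import *
from fit import lid
_,d=snap('top','top5');_,e=snap('scene','scene5')
for n,t,sc,z in [('P0',(278,212),(385,282),.058),('P1',(311,212),(345,285),.058),('P2',(345,212),(304,295),.058),('jar',(442,303),(162,202),.105)]: print(n,lid('top',d,*t,z),lid('scene',e,*sc,z))
to(.4265,-.3043,.115)
E
```

```text
tcp_pos: [0.5388, -0.1029, 0.2151]
tcp_pos: [0.4255, -0.3025, 0.2152]
tcp_pos: [0.4273, -0.3002, 0.2151]
P0 (array([0.6533, 0.0985]), 351) (array([0.6553, 0.0961]), 571)
P1 (array([0.6566, 0.0144]), 355) (array([0.6588, 0.0122]), 590)
P2 (array([ 0.6595, -0.0698]), 352) (array([ 0.6617, -0.0716]), 604)
jar (array([ 0.4256, -0.2962]), 329) (array([ 0.4336, -0.3021]), 403)
shift [-0.0045 -0.0012  0.1003] tooly yaw 0.0
```

View pics/top5.png

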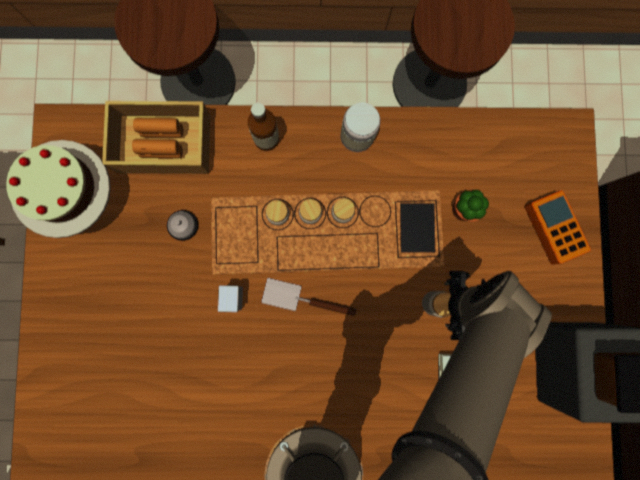

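All three pots stand in rings 0 to 2 (tops at about (277,212), (310,212) and (343,211)). The jar is at (437,303), partly hidden by the gripper. I'll take it now.

```bash
echo '[-0.0045,-0.001,0.03,0,0,0,-0.0045,-0.001,0.06,0,0,0,-0.0045,-0.001,0.085,0,0,0,-0.0045,-0.001,0.1,0,0,0,-0.0045,-0.001,0.1,0,0,0]' > next.json && python3 drive.py next.json|sed -n '2p;4p'
echo '[0,0,0,0,0,0,0,0,0,0,0,0,0,0,0,0,0,0,0,0,0,0,0,0,0,0,0,0,0,0]' > next.json && python3 drive.py next.json 0.04 60
echo '[0,0,-0.03,0,0,0,0,0,-0.07,0,0,0,0,0,-0.10,0,0,0,0,0,-0.12,0,0,0,0,0,-0.12,0,0,0]' > next.json && python3 drive.py next.json
python3 - <<'E'
from h import *
to(.5995,.2044,.235)
E
```

```text
tcp_pos: [0.4255, -0.3045, 0.1139]
contact_force: [-0.1, 0.4, -0.0]
clock: 25.85
tcp_pos: [0.4263, -0.3061, 0.1171]
orientation: [2.222, 2.218, 0.002]
contact_force: [-1.7, 0.9, 6.0]
grip_width: 0.0618
gripper_force: 66.1
clock: 26.35
tcp_pos: [0.427, -0.3067, 0.2386]
orientation: [2.22, 2.215, 0.004]
contact_force: [-0.2, -0.7, -4.2]
grip_width: 0.0617
gripper_force: 68.6
shift [0.5115 0.1715 0.0036] tooly yaw -0.1
```

```bash
echo '[0.03,0.01,0,0,0,0,0.07,0.0235,0,0,0,0,0.11,0.037,0,0,0,0,0.155,0.052,0,0,0,0,0.2,0.067,0,0,0,0]' > next.json && python3 drive.py next.json|sed -n '2p'
echo '[0.045,0.015,0,0,0,0,0.09,0.03,0,0,0,0,0.135,0.0453,0,0,0,0,0.18,0.06,0,0,0,0,0.215,0.0721,0,0,0,0]' > next.json && python3 drive.py next.json|sed -n '2p'
echo '[0.04,0.0134,0,0,0,0,0.07,0.0235,0,0,0,0,0.09,0.03,0,0,0,0,0.0965,0.0324,0,0,0,0,0.0965,0.0324,0,0,0,0]' > next.json && python3 drive.py next.json|sed -n '2p'
echo '[0,0,0.03,0,0,0,0,0,0.07,0,0,0,0,0,0.1,0,0,0,0,0,0.11,0,0,0,0,0,0.11,0,0,0]' > next.json && python3 drive.py next.json|sed -n '2p'
python3 - <<'E'
from h import *
to(.5995,.2044,.1173)
E
```

```text
tcp_pos: [0.4928, -0.1041, 0.2346]
tcp_pos: [0.5654, 0.1125, 0.2342]
tcp_pos: [0.5977, 0.2058, 0.2343]
tcp_pos: [0.5974, 0.2033, 0.1244]
shift [0.0011 0.0021 0.0071] tooly yaw -0.2
```

```bash
echo '[0,0.0005,0.003,0,0,0,0,0.0005,0.006,0,0,0,0,0.0005,0.0075,0,0,0,0,0.0005,0.0075,0,0,0,0,0.0005,0.0075,0,0,0]' > next.json && python3 drive.py next.json|sed -n '2p;4p'
echo '[0,0,0,0,0,0,0,0,0,0,0,0,0,0,0,0,0,0,0,0,0,0,0,0]' > next.json && python3 drive.py next.json .085|sed -n '2p;4,5p'
echo '[0,0,-0.03,0,0,0,0,0,-0.07,0,0,0,0,0,-0.1,0,0,0,0,0,-0.12,0,0,0,0,0,-0.12,0,0,0]' > next.json && python3 drive.py next.json|sed -n '2p;4p'
python3 - <<'E'
from h import *
snap('top','top6');snap('scene','scene6')
a=cv2.imread('pics/top6.png')[265:330,250:380]
cv2.imwrite('pics/c6.png',cv2.resize(a,None,fx=6,fy=6,interpolation=cv2.INTER_CUBIC))
to(.4183,-.0335,.22)
E
```

```text
tcp_pos: [0.599, 0.2054, 0.1185]
contact_force: [0.9, -0.4, -2.3]
tcp_pos: [0.599, 0.2053, 0.1184]
contact_force: [-0.2, 0.9, 0.3]
grip_width: 0.0849
tcp_pos: [0.6005, 0.2055, 0.2415]
contact_force: [0.2, -0.5, 0.4]
shift [-0.2392 -0.1799  0.0179] tooly yaw -0.1
```

View pics/c6.png

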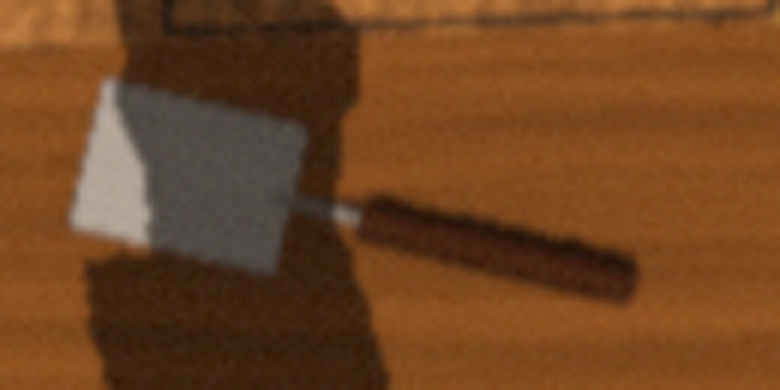

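View pics/scene6.png

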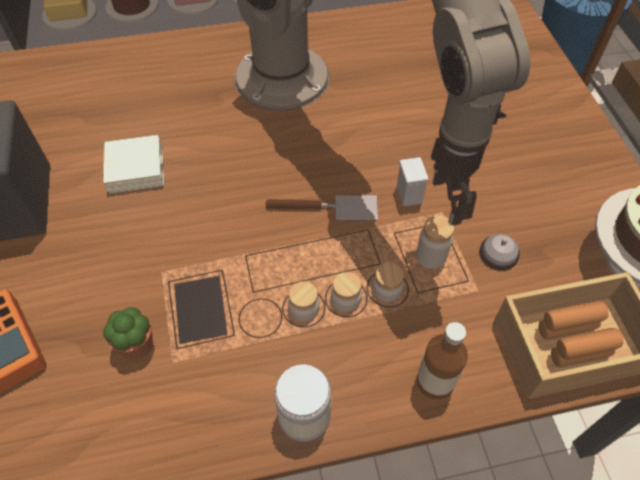

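The jar stands in the left box at scene (433,245) and the server hasn't moved. In the crop its blade tip corners are at (105,80) and (73,226), and its handle runs from (362,218) to (635,281).

Run:
```python
from h import *
w=lambda x,y,z:world('top',250+(x+.5)/6-.5,265+(y+.5)/6-.5,z)[:2]
tip=(w(105,80,.004)+w(73,226,.004))/2;e=w(635,281,.01);h0=w(362,218,.01)
d=tip-e;d/=np.linalg.norm(d);print(tip,e,h0,np.linalg.norm(tip-e),np.linalg.norm(h0-e),np.arctan2(d[1],d[0]),np.arctan2(*(h0-e)[::-1]))
for s in(-.048,-.035): print((tip+e)/2+s*d)
d6=np.load('pics/top6.npy')
for t in np.linspace(.15,.85,6):
    u,v=pix('top',[*(e+t*(h0-e)),.02]); u,v=int(round(u)),int(round(v)); print(np.round(dworld('top',u,v,d6[v,u]),4))
```

```text
[0.45524607 0.12988943] [ 0.40214372 -0.1028518 ] [0.42820327 0.01308095] 0.2387223098924698 0.11882551348521118 1.3464757457639573 1.3496897579165779
[ 0.41801758 -0.03327857]
[ 0.42090935 -0.02060428]
[ 0.4062 -0.0855  0.0221]
[ 0.4085 -0.068   0.0201]
[ 0.4134 -0.0529  0.0194]
[ 0.4159 -0.0377  0.0195]
[ 0.4208 -0.02    0.019 ]
[ 0.4234 -0.0048  0.0223]
```

```bash
echo '[-0.04,-0.03,0,0,0,0,-0.08,-0.06,0,0,0,0.1,-0.12,-0.09,0,0,0,0.225,-0.16,-0.12,0,0,0,0.225,-0.2,-0.15,0,0,0,0.225]' > next.json && python3 drive.py next.json|sed -n '2,3p'
python3 - <<'E'
from h import *
to(.4195,-.0345,.15)
E
```

```text
tcp_pos: [0.4462, 0.0042, 0.2368]
orientation: [-2.458, -1.955, 0.004]
shift [-0.0436 -0.0171  0.0869] tooly yaw -13.0
```

```bash
echo '[-0.0436,-0.0171,0,0,0,0,-0.0436,-0.0171,0.04,0,0,0,-0.0436,-0.0171,0.07,0,0,0,-0.0436,-0.0171,0.0869,0,0,0,-0.0436,-0.0171,0.0869,0,0,0]' > next.json && python3 drive.py next.json|sed -n '2,3p'
echo '[0,0,0,0,0,0,0,0,0,0,0,0,0,0,0,0,0,0]' > next.json && python3 drive.py next.json .05
python3 - <<'E'
from h import *
to(.4195,-.0345,.075);print(r.get_obs()['joints'])
E
```

```text
tcp_pos: [0.4196, -0.0333, 0.1488]
orientation: [-2.457, -1.953, 0.009]
clock: 31.15
tcp_pos: [0.4224, -0.0329, 0.1519]
orientation: [2.458, 1.955, 0.002]
contact_force: [-1.0, 0.0, -0.3]
grip_width: 0.0501
gripper_force: 0.0
shift [-0.0023 -0.0026  0.0769] tooly yaw -13.0
[-0.60905229  0.36492525  0.64571214  2.2962933  -0.40021833  0.58493012
  0.11623428]
```

```bash
echo '[-0.0023,-0.0015,0.03,0,0,0,-0.0023,-0.0015,0.06,0,0,0,-0.0023,-0.0015,0.074,0,0,0,-0.0023,-0.0015,0.0772,0,0,0,-0.0023,-0.0015,0.0772,0,0,0]' > next.json && python3 drive.py next.json|sed -n '2,4p'
echo '[0,0,0,0,0,0,0,0,0,0,0,0,0,0,0,0,0,0,0,0,0,0,0,0,0,0,0,0,0,0]' > next.json && python3 drive.py next.json 0.005 60
echo '[0,0,-0.02,0,0,0,0,0,-0.05,0,0,0,0,0,-0.06,0,0,0,0,0,-0.06,0,0,0,0,0,-0.06,0,0,0]' > next.json && python3 drive.py next.json
python3 - <<'E'
from h import *
snap('scene','scene7')
a=cv2.imread('pics/scene7.png')[130:290,220:420]
cv2.imwrite('pics/c7.png',cv2.resize(a,None,fx=3,fy=3,interpolation=cv2.INTER_CUBIC))
E
```

```text
tcp_pos: [0.4202, -0.035, 0.0743]
orientation: [2.459, 1.955, 0.0]
contact_force: [1.0, -0.3, 0.2]
clock: 32.15
tcp_pos: [0.4205, -0.0348, 0.0751]
orientation: [2.458, 1.956, 0.003]
contact_force: [-2.4, -0.3, 10.1]
grip_width: 0.0172
gripper_force: 58.3
clock: 32.65
tcp_pos: [0.4199, -0.0345, 0.1338]
orientation: [-2.458, -1.957, -0.001]
contact_force: [-1.0, 0.8, -1.1]
grip_width: 0.0171
gripper_force: 59.3
```

View pics/c7.png

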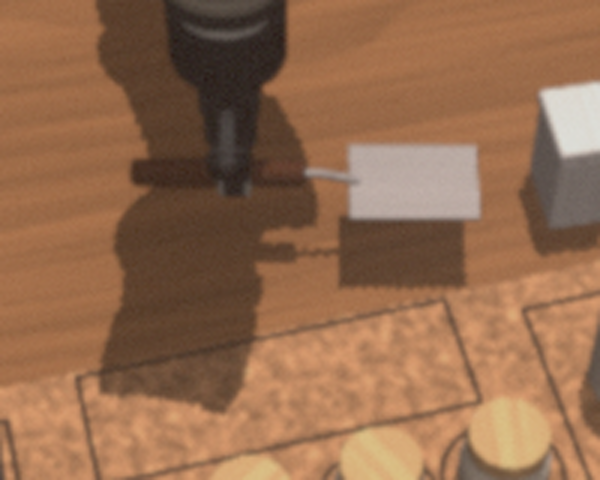

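The server is held level by its handle. I'll move it to the strip and turn it.

Run:
```python
from h import *
to(.5586,-.0805,.134)
```

```text
shift [-0.0135  0.1458 -0.0007] tooly yaw -13.0
```

```bash
echo '[-0.003,0.03,0,0,0,0,-0.006,0.065,0,0,0,0,-0.009,0.1,0,0,0,-0.08,-0.0125,0.135,0,0,0,-0.17,-0.0135,0.1458,0,0,0,-0.265]' > next.json && python3 drive.py next.json|sed -n '2,4p'
echo '[0,0,0,0,0,0,0,0,0.02,0,0,0,0,0,0.04,0,0,0,0,0,0.05,0,0,0,0,0,0.05,0,0,0]' > next.json && python3 drive.py next.json|sed -n '2,4p'
python3 - <<'E'
from h import *
to(.5586,-.0805,.0753)
E
```

```text
tcp_pos: [0.5618, -0.0821, 0.1328]
orientation: [2.174, 2.266, -0.0]
contact_force: [-0.4, -0.3, -1.2]
tcp_pos: [0.5569, -0.0805, 0.0822]
orientation: [-2.178, -2.259, 0.004]
contact_force: [0.2, 0.0, -0.6]
shift [-0.0001  0.0017  0.0069] tooly yaw 2.1
```

Then lower it, release, and retreat away from everything.

```bash
echo '[0,0,0.003,0,0,0,0,0,0.006,0,0,0,0,0,0.0075,0,0,0,0,0,0.0075,0,0,0,0,0,0.0075,0,0,0]' > next.json && python3 drive.py next.json|sed -n '2,4p'
echo '[0,0,0,0,0,0,0,0,0,0,0,0,0,0,0,0,0,0]' > next.json && python3 drive.py next.json .05|sed -n '2,5p'
echo '[0,0,-0.03,0,0,0,0,0,-0.07,0,0,0,0,0,-0.11,0,0,0,0,0,-0.16,0,0,0,0,0,-0.2,0,0,0]' > next.json && python3 drive.py next.json|sed -n '2p'
echo '[-0.05,-0.03,0,0,0,0,-0.09,-0.05,0,0,0,0,-0.13,-0.08,0,0,0,0,-0.17,-0.1,0,0,0,0,-0.21,-0.12,0,0,0,0]' > next.json && python3 drive.py next.json|sed -n '2p'
echo '[-0.05,0,0,0,0,0,-0.09,0,0,0,0,0,-0.13,0,0,0,0,0,-0.13,0,0,0,0,0,-0.13,0,0,0,0,0]' > next.json && python3 drive.py next.json|sed -n '2p'
python3 - <<'E'
from h import *
from fit import lid
_,d=snap('top','top8');_,e=snap('scene','scene8')
for n,t,sc,z in [('P0',(278,212),(388,278),.058),('P1',(311,212),(345,285),.058),('P2',(345,212),(304,295),.058),('jar',(238,232),(437,230),.105)]: print(n,lid('top',d,*t,z),lid('scene',e,*sc,z))
p=cv2.imread('pics/top8.png')
cv2.imwrite('pics/c8.png',cv2.resize(p[185:325,195:455],None,fx=3,fy=3,interpolation=cv2.INTER_CUBIC))
E
```

```text
tcp_pos: [0.5591, -0.0809, 0.0768]
orientation: [2.179, 2.263, 0.001]
contact_force: [-0.2, 0.2, -0.2]
tcp_pos: [0.5591, -0.081, 0.0766]
orientation: [2.179, 2.263, 0.0]
contact_force: [-0.3, 0.2, -0.3]
grip_width: 0.0504
tcp_pos: [0.559, -0.0812, 0.2791]
tcp_pos: [0.4455, -0.297, 0.2768]
tcp_pos: [0.4512, -0.4262, 0.2762]
P0 (array([0.6534, 0.0986]), 354) (array([0.6552, 0.0962]), 570)
P1 (array([0.6566, 0.0143]), 352) (array([0.6588, 0.0121]), 592)
P2 (array([ 0.6598, -0.0697]), 352) (array([ 0.6618, -0.0717]), 603)
jar (array([0.5983, 0.2065]), 442) (array([0.6006, 0.2039]), 613)
```

View pics/c8.png

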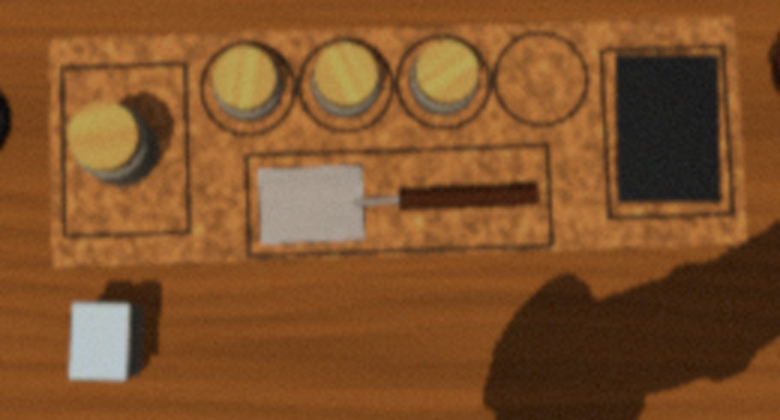

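Everything is inside its outline: the server spans (257–538, 168–243), the slate (617–720, 56–203), the pots are in rings 0–2 and the jar is in the left box. I'll hand in.

```bash
python3 -c "
from bench import r, vision, workorder
print(workorder.hand_in())"
```

```text
the job is handed in; nothing more can be done
None
```

I handed the job in with the slate, three pots, jar and cake server measured inside their outlines in the last top view, and the bell, plant and tin never touched; no verdict came back.

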